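Serve both rye rolls from the lever-gate bread dispenser

ROBOT

A 6-joint arm with a two-finger parallel gripper is mounted at the origin on the work surface. World frame = base frame: x ahead of the robot, y to its left, z up, the work surface at z = 0. Lengths are in m, angles in rad, forces in N, time in s.
With the tool pointing down it reaches from about 0.325 to 0.85 m from the base axis. Payload 4.4 kg.
Tool frame: the origin (TCP) lies between the finger pads; the fingertips stand 8 mm ahead of it and the grasp point (between the pads) lies 11 mm behind it; z points along the fingers, y is the line along which they close (so a half turn about z gives the same grasp; the last joint's range is limited). The gripper opens to 94 mm and grips with 3 to 60 N. Pads are 16 mm wide; open, the fingers measure 119 mm over their backs; the gripper's body (75 mm by 177 mm) begins 78 mm behind the grasp point.
Start: joints at [1.03, 0.207, 1.542, -0, 1.393, -0.15], TCP at [0.219, 0.532, 0.213] pointing down, gripper open.
Joint ranges: [-2.73, 2.73], [-0.86, 2.22], [0.23, 2.46], [-1.11, 4.25], [0.08, 2.63], [-2.82, 2.82]. Speed limits (rad/s): [2.79, 2.79, 3.14, 3.14, 3.14, 3.14].

INTERFACE

Orientations are given as a 3x3 rotation matrix whose columns are the frame's x, y, z axes.
In Python, from bench import arm gives the robot as it stands.
- The arm moves only by the tool step_arm, never from a script. Its argument "moves" is a list of rows, each a list of 7 numbers: the closure, from -1 (fully open) to 1 (shut), then the shift along the tool's x, y, z as a fraction of full scale, then the turn, a rotation vector about the tool's x, y, z as a fraction of full scale. In form: [[grip, dx, dy, dz, ax, ay, az], ...]. A call has 1 to 5 rows; each row is the pose to reach, as a shift and turn from the pose commanded when the call began, along the tool's axes at that moment; what a row does not reach only later rows make up. Full scale, the value 1, is 20 cm for a shift and 0.5 rad for a turn. A row lasts 1/8 s, in which the tool goes at most 62.5 mm and 10.7 degrees, less where a joint would pass 70% of its speed; a pose out of reach is approached as far as the arm can. A call with a number of a shift or a turn outside -1 to 1 is refused whole. A call with a gripper value outside its range is refused whole. The fingers move at their own pace and stop on an object; "grip_force" is the grip in N (left out, the last holds). Time passes only in rows, so rows that repeat a pose let the fingers close. It gives the time, the measured TCP pose, the force, the opening and the grip force at its end, in the units of the state.
- arm.read_state(): the state, without advancing time (a new reading comes with each control period).
- arm.get_image(name): name is "scene" or "top" or "wrist"; returns a dict with "frame" (420x560x3 uint8, red, green, blue), "z_map" (420x560 float32, m along the optical axis (not along the pixel's ray), 0 where there is no reading), "fx", "fy", "cx", "cy" (pixels), "k1" (the pictures are not rectified: a ray, as slopes to the right and down, at radius r is drawn at 1 + k1 r^2 times it, then the intrinsics apply), "R" (3x3) and "t" (3): a world point X has camera coordinates R X + t; the wrist camera has in their place "tool_from_camera" (4x4, takes a point from camera to tool coordinates, whose origin is the TCP and whose axes are the flange's). Camera axes: x right, y down, z forward; pixel columns grow to the right and rows downward; lengths in m; the calibration is good to about 2 mm. A picture is of the moment at which its call begins: read the wrist's pose just before it.
- arm.close_job(): hands the job in; it is judged then, once.
The state is a dict: "clock": time; "joints": joint angles; "joint_velocities": joint speeds; "joint_torque": joint torques, N m; "tcp_pos": TCP position; "tcp_rot": TCP orientation; "wrist_force": force on the tool from outside, world axes, zero at the start; "wrist_torque": the same for the moment, N m; "gripper_width": opening from 0.0 (shut) to 1.0 (fully open); "grip_force": force on a finger pad.
Only numpy, scipy, OpenCV 4.12 (cv2) and the standard library are available. Lean on these libraries where they do the work, as an engineer would, in place of code of your own. Each camera call takes 0.05 s, during which the arm holds its last target. There are 200 camera calls.

TASK

A customer wants both of the dark rye rolls: find the dispenser lane that holds them and press its red paddle all the way down with your fingertips, so that the other end of the lever lifts the gate, and keep it down until both rolls have come to the open tray in front. Then let the paddle rise slowly under your fingers, so that the gate closes without slamming, and move clear. Never touch the bread itself, keep the other rolls behind their gates, and leave the jam jar, the carton and the tongs where they are.

Things in the scene. Friction and masses are not known exactly. Their poses are not given: they have to be found in the camera images.
- dispenser: Fixed oak gravity dispenser, 450 mm wide (y), 490 mm deep (x), 243 mm high. Origin on the table below the levers' pivot line, mid-width; +x to its back (away from the robot), +y to the left lane. Three lanes, centre lines y = +140, 0, -140 mm, each 132 mm wide between 8 mm dividers. Sheet floor falls towards the robot at 0.28 rad: 78 mm high at x = 0, 108 mm at the gates (x about 105 mm).
- tray (a point): Mid-width of the open take-out tray, on its floor, 47 mm above the table, 110 mm in front of the pivot line. It is the open front part of the three lanes (x from -187 to 0 mm of the dispenser), closed in front by a 45 mm lip; the 78 mm dividers run through it. Behind the gates the stock lies under a fixed clear cover (x 55 to 290 mm, top at 243 mm).
- lever_left (a joint): Rocking lever of the left (+y) lane, pivot 143 mm above the table at the dispenser's x = 0; red paddle on the near end, clear gate 105 mm behind the pivot. 0 = at rest, gate shut; grows as the paddle goes down and the gate rises; 0.45 rad = down on its stop. Rolls pass from about 0.39 rad. Sprung: 2 to 5 N on the paddle moves it, and it snaps shut if let go.
- paddle_left (a point): Middle of the top face of the red paddle of the left (+y) lane's lever: paddle 54 mm (x) by 66 mm (y) by 8 mm, 183 mm above the table and 85 mm in front of the pivot at rest, where it slopes up towards the robot by 0.22 rad; fully pressed it is 41 mm lower and slopes down by 0.23 rad. Pressed from above.
- lever_middle (a joint): Rocking lever of the middle lane, pivot 143 mm above the table at the dispenser's x = 0; red paddle on the near end, clear gate 105 mm behind the pivot. 0 = at rest, gate shut; grows as the paddle goes down and the gate rises; 0.45 rad = down on its stop. Rolls pass from about 0.39 rad. Sprung: 2 to 5 N on the paddle moves it, and it snaps shut if let go.
- paddle_middle (a point): Middle of the top face of the red paddle of the middle lane's lever: paddle 54 mm (x) by 66 mm (y) by 8 mm, 183 mm above the table and 85 mm in front of the pivot at rest, where it slopes up towards the robot by 0.22 rad; fully pressed it is 41 mm lower and slopes down by 0.23 rad. Pressed from above.
- lever_right (a joint): Rocking lever of the right (-y) lane, pivot 143 mm above the table at the dispenser's x = 0; red paddle on the near end, clear gate 105 mm behind the pivot. 0 = at rest, gate shut; grows as the paddle goes down and the gate rises; 0.45 rad = down on its stop. Rolls pass from about 0.39 rad. Sprung: 2 to 5 N on the paddle moves it, and it snaps shut if let go.
- paddle_right (a point): Middle of the top face of the red paddle of the right (-y) lane's lever: paddle 54 mm (x) by 66 mm (y) by 8 mm, 183 mm above the table and 85 mm in front of the pivot at rest, where it slopes up towards the robot by 0.22 rad; fully pressed it is 41 mm lower and slopes down by 0.23 rad. Pressed from above.
- rye_1: The front one of the two very dark brown rye rolls: firm, 115 mm long, 45 mm thick, about 80 g, lying across its lane, resting on the gate. Origin at its centre; y is its length at the start. Which lane holds which kind differs from start to start; both of a kind share a lane. Rolls freely down the lane when the gate is up.
- rye_2: The rear one of the two very dark brown rye rolls: firm, 115 mm long, 45 mm thick, about 80 g, lying across its lane, resting on the front roll of its kind. Origin at its centre; y is its length at the start. Which lane holds which kind differs from start to start; both of a kind share a lane. Rolls freely down the lane when the gate is up.
- wheat_1: The front one of the two golden brown wheat rolls: firm, 115 mm long, 45 mm thick, about 80 g, lying across its lane, resting on the gate. Origin at its centre; y is its length at the start. Which lane holds which kind differs from start to start; both of a kind share a lane. Rolls freely down the lane when the gate is up.
- wheat_2: The rear one of the two golden brown wheat rolls: firm, 115 mm long, 45 mm thick, about 80 g, lying across its lane, resting on the front roll of its kind. Origin at its centre; y is its length at the start. Which lane holds which kind differs from start to start; both of a kind share a lane. Rolls freely down the lane when the gate is up.
- ciabatta_1: The front one of the two pale, almost white ciabatta rolls: firm, 115 mm long, 45 mm thick, about 80 g, lying across its lane, resting on the gate. Origin at its centre; y is its length at the start. Which lane holds which kind differs from start to start; both of a kind share a lane. Rolls freely down the lane when the gate is up.
- ciabatta_2: The rear one of the two pale, almost white ciabatta rolls: firm, 115 mm long, 45 mm thick, about 80 g, lying across its lane, resting on the front roll of its kind. Origin at its centre; y is its length at the start. Which lane holds which kind differs from start to start; both of a kind share a lane. Rolls freely down the lane when the gate is up.
- jam: Jam jar with red lid, 66 mm across, 95 mm high, standing to the right of the dispenser; origin under its centre. Bystander.
- breadsticks: Upright brown carton with a green band, 60 x 85 x 150 mm high, to the right of the dispenser; origin under its centre. Bystander.
- tongs: Steel bread tongs, 225 mm long, 45 mm wide, 18 mm high, lying on the table to the left of the dispenser; origin under the middle. Bystander, not needed.

How it is judged:
On the way, in this order (a step that is already met when the one before it is completed fails the run):
1. a lever's gate is raised by pressing its paddle (value of joint any of lever_left, lever_middle, lever_right above 0.3 rad), for 0.1 s.
2. both rye rolls have rolled under the raised gate to the open front tray (x of each of rye_1, rye_2 in the frame of dispenser below -0.07 m), for 0.1 s.
At the end, for the whole second after the job is handed in: Both rye rolls at rest in the open front tray (centres 70 to 190 mm in front of the pivots, below 110 mm), all three levers within 0.05 rad of rest (gates shut), the other four rolls behind their gates, and jar, carton and tongs within 20 mm of their starts (all of step 2 and x of each of rye_1, rye_2 in the frame of dispenser above -0.19 m and z of each of rye_1, rye_2 in the frame of dispenser below 0.11 m and y of rye_1 in the frame of dispenser between -0.21 and 0.21 m and linear speed of each of rye_1, rye_2 below 0.02 m/s and y of rye_2 in the frame of dispenser between -0.21 and 0.21 m and value of joint each of lever_left, lever_middle, lever_right below 0.05 rad and x of each of wheat_1, wheat_2, ciabatta_1, ciabatta_2 in the frame of dispenser above 0.11 m and distance of each of jam, breadsticks, tongs from where it was at the start of the episode below 0.02 m); the robot touches nothing.
It fails at once if the robot touches a bread roll (over 0.5 N) (contact force between any of the fingers, the arm and rye_1 above 0.5 N or contact force between any of the fingers, the arm and rye_2 above 0.5 N or contact force between any of the fingers, the arm and wheat_1 above 0.5 N or contact force between any of the fingers, the arm and wheat_2 above 0.5 N or contact force between any of the fingers, the arm and ciabatta_1 above 0.5 N or contact force between any of the fingers, the arm and ciabatta_2 above 0.5 N).
It fails at once if a roll is lifted out of its lane (height (world z) of any of rye_1, rye_2, wheat_1, wheat_2, ciabatta_1, ciabatta_2 above 0.21 m).
It fails at once if a wheat or ciabatta roll is let out past its gate (x of any of wheat_1, wheat_2, ciabatta_1, ciabatta_2 in the frame of dispenser below 0.1 m).
It fails at once if a gate slams: a lever falls back faster than 3 rad/s (250 mm/s at the paddle) (velocity of joint any of lever_left, lever_middle, lever_right below -3 rad/s).
It fails at once if the jar, the carton or the tongs are moved more than 20 mm or knocked over (distance of any of jam, breadsticks, tongs from where it was at the start of the episode above 0.02 m or angle between any of jam, breadsticks, tongs's own z axis and vertical above 0.3 rad).
It also fails if it takes over 32 s, if anything falls off the work surface, if the arm or the gripper's body presses on something with over 40 N, if the wrist force passes 120 N, or if a joint passes its speed limit or range.

## Working session

There is one attempt and no reset: what is moved stays moved. The work goes in short steps, Python scripts to look and compute and a tool call to move; the robot and the scene stay as the last step left them, time stands still between calls to the robot, and variables do not carry over. Pictures are saved under pics/ and viewed, at most 10 in all, crops included, and the job is handed in when it is done.

Besides the shell and the picture viewer there is one more tool, called after "Call:" by a JSON object that holds its "name" and its "arguments", one argument or row to a line. step_arm: Moves the arm, as the interface text tells. Its arguments: {"type":"object","properties":{"moves":{"type":"array"},"grip_force":{"type":"number"}},"required":["moves"]}

```bash
mkdir -p pics
cat > h.py <<'E'
import numpy as np, cv2, pickle
from bench import arm
def shot(n):
    s=arm.read_state(); d=arm.get_image(n); d['state']=s
    pickle.dump(d,open(n+'.pkl','wb')); return d
def world(d,mask_uv):
    uv=np.asarray(mask_uv,float); u,v=uv[:,0],uv[:,1]
    xd=(u-d['cx'])/d['fx']; yd=(v-d['cy'])/d['fy']; x,y=xd.copy(),yd.copy()
    for _ in range(20):
        f=1+d['k1']*(x*x+y*y); x,y=xd/f,yd/f
    z=d['z_map'][v.astype(int),u.astype(int)]
    c=np.stack([x*z,y*z,z],1)
    return (c-d['t'])@d['R'], z
E
python3 - <<'E'
from h import *
a=shot('scene');b=shot('top')
cv2.imwrite('pics/s.png',a['frame'][:,:,::-1]);cv2.imwrite('pics/t.png',b['frame'][:,:,::-1])
s=b['state'];print(s['clock'],s['tcp_pos'],s['tcp_rot'],s['wrist_force'])
for d in(a,b):
    hsv=cv2.cvtColor(d['frame'],cv2.COLOR_RGB2HSV)
    m=(((hsv[...,0]<8)|(hsv[...,0]>172))&(hsv[...,1]>150)&(hsv[...,2]>80)).astype(np.uint8)
    n,l,st,c=cv2.connectedComponentsWithStats(m)
    for i in range(1,n):
        if st[i,4]>60:
            v,u=np.where(l==i);p,z=world(d,np.c_[u,v]);p=p[z>0]
            print(c[i].round(),st[i],np.median(p,0).round(3),p.min(0).round(3),p.max(0).round(3))
E
```

```text
0.05 [0.21809798 0.53119074 0.21231996] [[-9.24991864e-01  3.79985206e-01 -1.13747780e-03]
 [ 3.79986773e-01  9.24989920e-01 -1.92345174e-03]
 [ 3.21272291e-04 -2.21140373e-03 -9.99997503e-01]] [-0.48256225 -0.45399886  0.62818115]
[282. 156.] [267 145  32  23 433] [0.492 0.16  0.182] [0.257 0.124 0.001] [0.519 0.445 0.192]
[242. 180.] [225 168  36  25 505] [0.488 0.018 0.182] [ 0.368 -0.014  0.074] [0.514 0.095 0.191]
[196. 208.] [177 195  39  28 617] [ 0.483 -0.122  0.182] [ 0.369 -0.154  0.048] [0.508 0.025 0.191]
[141. 272.] [127 260  29  30 561] [ 0.457 -0.268  0.093] [ 0.365 -0.296  0.025] [ 0.484 -0.198  0.099]
[232. 269.] [217 257  31  24 675] [0.488 0.159 0.183] [0.463 0.127 0.047] [0.52  0.221 0.191]
[295. 270.] [281 259  29  24 673] [0.483 0.019 0.183] [ 0.457 -0.011  0.174] [0.508 0.051 0.191]
[359. 272.] [345 260  30  24 694] [ 0.477 -0.119  0.183] [ 0.453 -0.152  0.173] [ 0.504 -0.088  0.192]
[415. 283.] [404 272  24  24 458] [ 0.452 -0.263  0.094] [ 0.424 -0.292  0.089] [ 0.478 -0.236  0.099]
```

View pics/s.png

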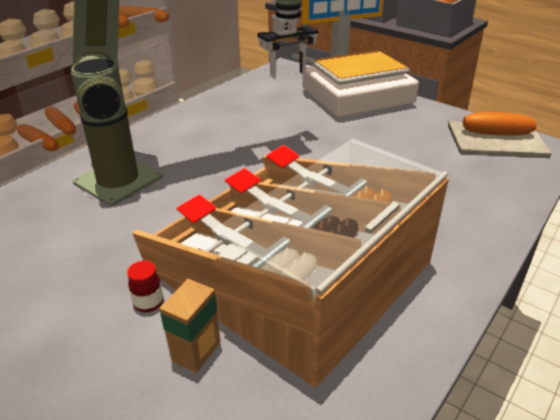

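View pics/t.png

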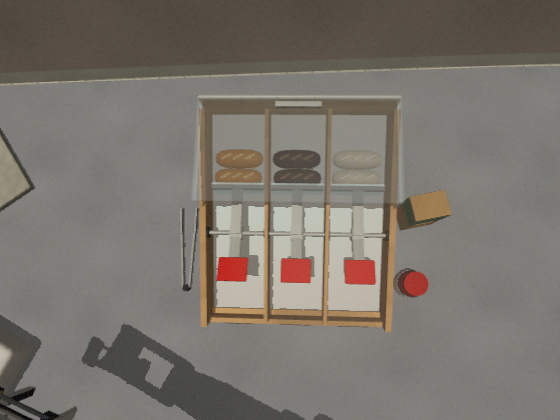

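The dark rye rolls are in the middle lane: top view at about (297,158) and (297,177), with the wheat to the left and the ciabatta to the right. The middle red paddle is at (295,270), which puts it near world (0.484, 0.019, 0.183), with a yaw of about -0.034. I'll raise the arm, close the fingers and travel above it.

Call:
{"name": "step_arm", "arguments": {
  "moves": [
    [1, 0, 0, -0.2, 0, 0, 0],
    [1, -0.2, -0.15, -0.25, 0, 0, 0],
    [1, -0.4, -0.3, -0.25, 0, 0, 0],
    [1, -0.6, -0.45, -0.25, 0, 0, 0],
    [1, -0.74, -0.62, -0.25, 0, 0, 0]
  ],
  "grip_force": 20
}}

```text
clock: 0.72
tcp_pos: [0.309, 0.3593, 0.263]
tcp_rot: [[-0.925, 0.381, -0.0], [0.381, 0.925, -0.001], [-0.0, -0.001, -1.0]]
wrist_force: [-0.3, 1.0, -0.0]
gripper_width: 0.507
grip_force: 0.0
```

Call:
{"name": "step_arm", "arguments": {
  "moves": [
    [1, -0.15, -0.12, 0, 0, 0, 0],
    [1, -0.3, -0.24, 0, 0, 0, 0],
    [1, -0.45, -0.36, 0, 0, 0, 0],
    [1, -0.6, -0.5, 0, 0, 0, 0],
    [1, -0.74, -0.62, 0, 0, 0, 0]
  ]
}}

```text
clock: 1.35
tcp_pos: [0.3981, 0.1886, 0.263]
tcp_rot: [[-0.925, 0.38, -0.001], [0.38, 0.925, -0.0], [0.001, -0.0, -1.0]]
wrist_force: [-0.2, -0.0, -0.0]
gripper_width: 0.009
grip_force: 0.0
```

Call:
{"name": "step_arm", "arguments": {
  "moves": [
    [1, -0.15, -0.12, 0, 0, 0, -0.15],
    [1, -0.3, -0.24, 0, 0, 0, -0.3],
    [1, -0.45, -0.36, 0, 0, 0, -0.45],
    [1, -0.6, -0.5, 0, 0, 0, -0.6],
    [1, -0.72, -0.62, 0, 0, 0, -0.71]
  ]
}}

```text
clock: 1.98
tcp_pos: [0.4843, 0.0192, 0.2629]
tcp_rot: [[-0.999, 0.034, -0.001], [0.034, 0.999, 0.0], [0.001, 0.0, -1.0]]
wrist_force: [-0.1, -0.4, -0.6]
gripper_width: 0.001
grip_force: 0.0
```

Run:
```python
from h import *
d=shot('wrist');s=d['state'];print(s['clock'],s['tcp_pos'],s['tcp_rot'].round(3) if hasattr(s['tcp_rot'],'round') else s['tcp_rot'],s['wrist_force'],s['gripper_width'])
cv2.imwrite('pics/w.png',d['frame'][:,:,::-1])
T=np.array(d['tool_from_camera']);Rw=np.array(s['tcp_rot']);R=Rw@T[:3,:3];t=Rw@T[:3,3]+np.array(s['tcp_pos'])
d['R']=R.T;d['t']=-R.T@t
b=shot('top');cv2.imwrite('pics/t2.png',b['frame'][:,:,::-1])
hsv=cv2.cvtColor(d['frame'],cv2.COLOR_RGB2HSV)
m=(((hsv[...,0]<8)|(hsv[...,0]>172))&(hsv[...,1]>150)&(hsv[...,2]>60)).astype(np.uint8)
n,l,st,c=cv2.connectedComponentsWithStats(m)
for i in range(1,n):
    if st[i,4]>200:
        v,u=np.where(l==i);p,z=world(d,np.c_[u,v]);p=p[z>0]
        if len(p):print(c[i].round(),st[i],np.median(p,0).round(3),np.percentile(p,2,axis=0).round(3),np.percentile(p,98,axis=0).round(3))
```

```text
1.975 [0.48431146 0.01918654 0.26293073] [[-0.999  0.034 -0.001]
 [ 0.034  0.999  0.   ]
 [ 0.001  0.    -1.   ]] [-0.1149471  -0.36484815 -0.5668645 ] 0.0005115265559912834
[ 34. 169.] [   3  142   59   57 2611] [ 0.446 -0.258  0.096] [ 0.421 -0.289  0.067] [ 0.475 -0.236  0.097]
[122. 213.] [  76  185   91   58 4457] [ 0.474 -0.118  0.185] [ 0.451 -0.151  0.178] [ 0.501 -0.087  0.19 ]
[288. 213.] [ 248  186   81   57 4285] [0.479 0.02  0.185] [ 0.456 -0.011  0.178] [0.506 0.051 0.19 ]
[453. 214.] [ 409  187   92   57 4410] [0.484 0.158 0.185] [0.462 0.128 0.178] [0.512 0.19  0.189]
```

View pics/w.png

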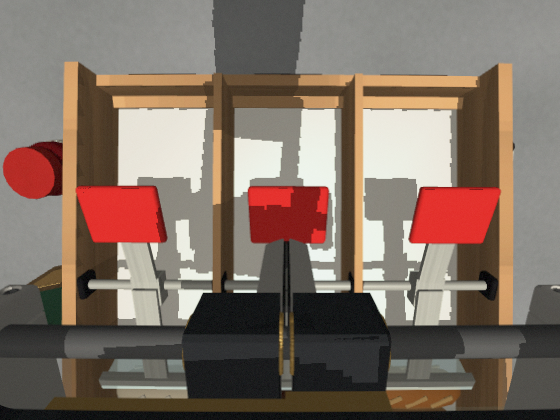

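The wrist view shows the middle paddle at (288,213), or world (0.481, 0.019, 0.185), directly under the fingers. I'll press it down along its arc.

Call:
{"name": "step_arm", "arguments": {
  "moves": [
    [1, 0.01, 0, 0.1, 0, 0, 0],
    [1, 0.01, 0, 0.2, 0, 0, 0],
    [1, 0.01, 0, 0.3, 0, 0, 0],
    [1, 0.01, 0, 0.35, 0, 0, 0],
    [1, 0.015, 0, 0.39, 0, 0, 0]
  ]
}}

```text
clock: 2.7
tcp_pos: [0.4807, 0.0213, 0.1854]
tcp_rot: [[-0.999, 0.034, -0.001], [0.034, 0.999, 0.0], [0.001, 0.0, -1.0]]
wrist_force: [-1.6, -0.4, 4.2]
gripper_width: 0.005
grip_force: 1.4
```

Call:
{"name": "step_arm", "arguments": {
  "moves": [
    [1, 0.01, 0, 0.03, 0, 0, 0],
    [1, 0.015, 0, 0.065, 0, 0, 0],
    [1, 0.02, 0, 0.1, 0, 0, 0],
    [1, 0.03, 0, 0.135, 0, 0, 0],
    [1, 0.035, 0, 0.16, 0, 0, 0]
  ]
}}

```text
clock: 3.32
tcp_pos: [0.4754, 0.021, 0.1536]
tcp_rot: [[-0.999, 0.035, 0.003], [0.035, 0.999, 0.0], [-0.003, 0.0, -1.0]]
wrist_force: [1.6, 2.2, 4.1]
gripper_width: 0.005
grip_force: 1.6
```

Call:
{"name": "step_arm", "arguments": {
  "moves": [
    [1, 0, 0, 0.01, 0, 0, 0],
    [1, 0, 0, 0.02, 0, 0, 0],
    [1, 0, 0, 0.02, 0, 0, 0]
  ]
}}

```text
clock: 3.7
tcp_pos: [0.4755, 0.0209, 0.1514]
tcp_rot: [[-0.999, 0.035, 0.003], [0.035, 0.999, -0.0], [-0.003, -0.0, -1.0]]
wrist_force: [-1.8, 2.6, 9.6]
gripper_width: 0.004
grip_force: 5.5
```

Run:
```python
from h import *
b=shot('top');s=b['state'];print(s['clock'],s['tcp_pos'],s['wrist_force'])
a=shot('scene')
cv2.imwrite('pics/p1.png',np.hstack([cv2.resize(a['frame'][120:380,100:460],(400,289)),cv2.resize(b['frame'][80:340,180:420],(313,289)[:1]+(289,))])[:,:,::-1])
```

```text
3.7 [0.47545099 0.020878   0.15139825] [-1.76068746  2.63986088  9.59018818]
```

View pics/p1.png

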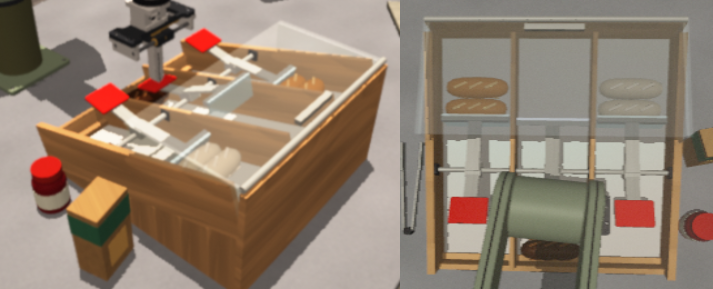

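The lever is on its stop (9.6 N) and both rye rolls have left the stock. One is visible at the front of the tray at (550,250) in the crop. I'll hold the paddle and look for the second with the wrist camera.

Call:
{"name": "step_arm", "arguments": {
  "moves": [
    [1, 0, 0, 0, 0, 0, 0],
    [1, 0, 0, 0, 0, 0, 0],
    [1, 0, 0, 0, 0, 0, 0],
    [1, 0, 0, 0, 0, 0, 0],
    [1, 0, 0, 0, 0, 0, 0]
  ]
}}

```text
clock: 4.42
tcp_pos: [0.4754, 0.0209, 0.1514]
tcp_rot: [[-0.999, 0.035, 0.003], [0.035, 0.999, -0.0], [-0.003, -0.0, -1.0]]
wrist_force: [-1.9, 1.4, 10.2]
gripper_width: 0.005
grip_force: 5.4
```

Run:
```python
from h import *
d=shot('wrist');a=shot('scene');s=d['state'];print(s['clock'],s['tcp_pos'],s['wrist_force'])
cv2.imwrite('pics/w2.png',np.hstack([cv2.resize(d['frame'],(400,300)),cv2.resize(a['frame'][130:280,130:330],(400,300))])[:,:,::-1])
```

```text
4.425 [0.47540914 0.02088068 0.1514    ] [-1.89384856  1.41407354 10.20693265]
```

View pics/w2.png

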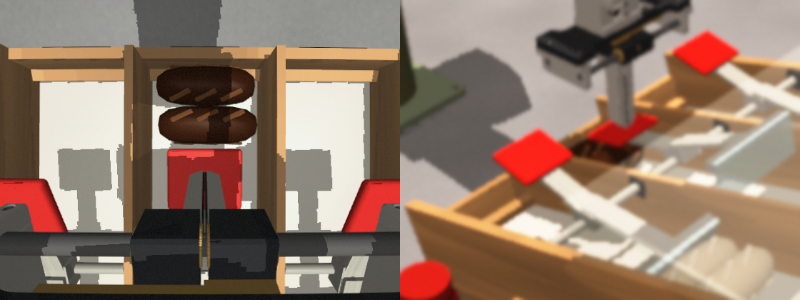

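Both rye rolls are at rest in the tray, at (205,85) and (205,123) in the wrist view. Now I'll release the paddle slowly.

Call:
{"name": "step_arm", "arguments": {
  "moves": [
    [1, 0, 0, -0.02, 0, 0, 0],
    [1, 0, 0, -0.045, 0, 0, 0],
    [1, -0.005, 0, -0.07, 0, 0, 0],
    [1, -0.01, 0, -0.095, 0, 0, 0],
    [1, -0.015, 0, -0.12, 0, 0, 0]
  ]
}}

```text
clock: 5.15
tcp_pos: [0.4773, 0.0206, 0.1737]
tcp_rot: [[-0.999, 0.035, 0.0], [0.035, 0.999, -0.0], [-0.0, -0.0, -1.0]]
wrist_force: [2.0, -0.6, 2.3]
gripper_width: 0.004
grip_force: 1.0
```

Call:
{"name": "step_arm", "arguments": {
  "moves": [
    [1, -0.005, 0, -0.025, 0, 0, 0],
    [1, -0.01, 0, -0.05, 0, 0, 0],
    [1, -0.015, 0, -0.075, 0, 0, 0],
    [1, -0.02, 0, -0.1, 0, 0, 0],
    [1, -0.02, 0, -0.125, 0, 0, 0]
  ]
}}

```text
clock: 5.78
tcp_pos: [0.4801, 0.0208, 0.1981]
tcp_rot: [[-0.999, 0.035, -0.003], [0.035, 0.999, 0.0], [0.003, 0.0, -1.0]]
wrist_force: [0.0, 0.3, -0.7]
gripper_width: 0.003
grip_force: 0.0
```

Call:
{"name": "step_arm", "arguments": {
  "moves": [
    [1, 0, 0, -0.05, 0, 0, 0],
    [1, 0, 0, -0.15, 0, 0, 0],
    [1, 0, 0, -0.3, 0, 0, 0],
    [1, 0, 0, -0.45, 0, 0, 0],
    [1, 0, 0, -0.45, 0, 0, 0]
  ]
}}

```text
clock: 6.4
tcp_pos: [0.4825, 0.0205, 0.2912]
tcp_rot: [[-0.999, 0.035, 0.005], [0.035, 0.999, -0.001], [-0.005, -0.001, -1.0]]
wrist_force: [-0.3, 0.2, -0.4]
gripper_width: 0.004
grip_force: 0.0
```

Call:
{"name": "step_arm", "arguments": {
  "moves": [
    [1, 0.1, 0.1, 0, 0, 0, 0],
    [1, 0.2, 0.35, 0, 0, 0, 0],
    [1, 0.3, 0.6, 0, 0, 0, 0],
    [1, 0.3, 0.85, 0, 0, 0, 0],
    [1, 0.3, 1, 0, 0, 0, 0]
  ]
}}

```text
clock: 7.02
tcp_pos: [0.4265, 0.2244, 0.2866]
tcp_rot: [[-0.999, 0.033, -0.003], [0.033, 0.999, -0.001], [0.003, -0.001, -1.0]]
wrist_force: [0.5, -1.1, 0.7]
gripper_width: 0.005
grip_force: 0.0
```

Call:
{"name": "step_arm", "arguments": {
  "moves": [
    [1, 0, 0, 0, 0, 0, 0],
    [1, 0, 0, 0, 0, 0, 0],
    [1, 0, 0, 0, 0, 0, 0],
    [1, 0, 0, 0, 0, 0, 0]
  ]
}}

```text
clock: 7.52
tcp_pos: [0.4283, 0.2217, 0.2884]
tcp_rot: [[-0.999, 0.036, 0.0], [0.036, 0.999, -0.0], [-0.0, -0.0, -1.0]]
wrist_force: [0.7, 0.4, -0.4]
gripper_width: 0.006
grip_force: 0.0
```

Run:
```python
from h import *
a=shot('scene');b=shot('top');print(b['state']['clock'],b['state']['wrist_force'])
cv2.imwrite('pics/f.png',np.hstack([cv2.resize(a['frame'],(400,300)),cv2.resize(b['frame'],(400,300))])[:,:,::-1])
for d in(a,b):
    hsv=cv2.cvtColor(d['frame'],cv2.COLOR_RGB2HSV)
    m=(((hsv[...,0]<8)|(hsv[...,0]>172))&(hsv[...,1]>150)&(hsv[...,2]>80)).astype(np.uint8)
    n,l,st,c=cv2.connectedComponentsWithStats(m)
    for i in range(1,n):
        if st[i,4]>60:
            v,u=np.where(l==i);p,z=world(d,np.c_[u,v]);p=p[z>0]
            print(c[i].round(),np.median(p,0).round(3))
```

```text
7.575 [0.59054818 0.33641322 1.15976823]
[282. 156.] [0.493 0.156 0.182]
[242. 180.] [0.488 0.018 0.182]
[196. 208.] [ 0.481 -0.12   0.182]
[141. 272.] [ 0.458 -0.268  0.093]
[232. 269.] [0.488 0.159 0.183]
[295. 271.] [0.482 0.02  0.183]
[359. 272.] [ 0.477 -0.119  0.183]
[415. 283.] [ 0.452 -0.263  0.095]
```

View pics/f.png

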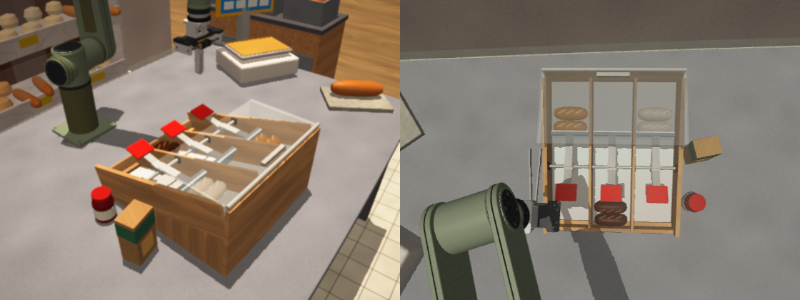

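All three paddles are back at their rest height. Both rye rolls are in the tray at (610,213), the other rolls and the bystanders haven't moved, and the arm is clear.

```bash
python3 -c "
from bench import arm
print(arm.close_job())"
```

```text
the job is handed in; nothing more can be done
None
```

The job is handed in: both rye rolls are in the front tray from the middle lane, its gate is shut again, the other rolls, jar, carton and tongs were not disturbed, and the arm is clear; no verdict was returned.

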